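# Find the sound spring clip with a feeler gauge

## Task

Take the feeler gauge out of its stand and find by feel which of the three look-alike spring clips still grips properly: the worn one lets the blade in with no resistance, the seized one refuses it and must not be forced, and the good one takes it with a light, steady drag. Leave the gauge standing upright in the good clip with its blade pushed gently but fully home on the floor of the gap, and leave everything else where it is.

Things in the scene. Friction and masses are not known exactly. Their poses are not given: they have to be found in the camera images.
- gauge: Feeler gauge upright in its stand: steel blade 5 mm thick (own x), 24 mm wide (own y), 52 mm long, lower edge rounded; above it a collar 10 x 27 mm and a black handle 14 mm thick (x), 30 mm wide (y), from 55 to 91 mm up. 90 g. Origin: middle of the blade's lower edge; z up to the handle.
- gauge_grip (a point): Point inside the gauge's handle at which to grip it, 70 mm above the blade's lower edge; the faces to close on are +-7 mm along the gauge's x.
- stand: Fixed grey stand, foot 64 x 64 x 8 mm, block 44 x 50 mm reaching 34 mm high. Its slot, 6.4 x 25.4 mm, holds the lowest 26 mm of the blade. Origin: centre of the underside; x along the slot's narrow way.
- clip_block: Fixed block, origin centre of underside, z up: grey base 80 (x) x 190 (y) x 16 mm with three identical-looking metal spring clips, each 44 x 48 mm, 62 mm high, 58 mm apart along y. Each has in its top a bevelled gap 7 mm (x) by 28 mm (y), floor 46 mm below the top. Hidden on the gap's +x side a sprung leaf narrows it to 2.5 mm: ramp 15 to 34 mm below the top, then flat.
- clip_left (a point): Centre of the mouth (top face) of the clip at the block's +y end. Any of the three clips may be the good, the worn or the seized one; it changes from time to time and cannot be seen.
- clip_middle (a point): Centre of the mouth (top face) of the middle clip. In the worn clip, whichever it is, the leaf has no spring left: resistance under 1 N all the way down, as long as the blade is centred and does not rub on the walls of the gap (1 mm of play each way across its thickness).
- clip_right (a point): Centre of the mouth (top face) of the clip at the block's -y end.
- good_leaf (a joint): How far the leaf of the good clip (wherever that is) is pushed aside, m: 0 with nothing in it, 0.002 to 0.0035 with the blade in. The blade needs about 5 to 13 N to wedge past the ramp, then rubs steadily, with a side force of 4 to 9 N and a lesser drag, down to the floor.
- seized_leaf (a joint): How far the leaf of the seized clip (wherever that is) is pushed aside, m: 0 untouched, about 0.0006 at 18 N, 0.0012 when forced. It hardly yields: from 19 to 25 mm below the top the resistance climbs by 1 to 6 N for each mm the blade is pushed, past 15 N before the ramp ends.
- spare_bottle: Bystander: white capped sample bottle, 48 mm across and 112 mm tall. Origin: centre of the underside.
- tape_roll: Bystander: roll of beige tape lying flat, 68 mm across, 19 mm high. Origin: centre of the underside.
- bottle_cap: Bystander: loose white ribbed screw cap, 23 mm across, 17 mm high. Origin: centre of the underside.
- lab_timer: Bystander: small bench timer with three buttons, 58 x 66 x 20 mm. Origin: centre of the underside.

How it is judged:
On the way:
1. the gauge is lifted out of its stand (z of gauge in the frame of stand above 0.04 m), for 0.1 s.
At the end, for the whole second after the job is handed in: The gauge stands at rest in the good clip: blade holding that clip's leaf aside by more than 1.2 mm, lower edge within 2.5 mm of the gap's floor, upright within 7 degrees, released (value of joint good_leaf above 0.0012 m and z of gauge in the frame of clip_block between 0.013 and 0.0185 m and angle between gauge's own z axis and vertical below 0.12 rad and linear speed of gauge below 0.01 m/s); the robot touches nothing.
It fails at once if the blade is forced into the seized clip (its leaf pushed aside more than 1.2 mm) (value of joint seized_leaf above 0.0012 m).
It fails at once if the gauge is pressed against the clip block with more than 40 N (contact force between gauge and clip_block above 40 N).
It fails at once if a bystander (sample bottle, tape, cap, timer) is shifted more than 30 mm (distance of any of spare_bottle, tape_roll, bottle_cap, lab_timer from where it was at the start of the episode above 0.03 m).
It also fails if it takes over 67 s, if anything falls off the work surface, if the arm or the gripper's body presses on something with over 40 N, if the wrist force passes 120 N, or if a joint passes its speed limit or range.

## Robot

A 6-joint arm with a two-finger parallel gripper is mounted at the origin on a cart in front of the work surface, level with it; the furniture and walls round the work are solid. World frame = base frame: x ahead of the robot, y to its left, z up, the work surface at z = 0. Lengths are in m, angles in rad, forces in N, time in s.
With the tool pointing down it reaches from about 0.225 to 0.875 m from the base axis. Payload 3.4 kg.
Tool frame: the origin (TCP) lies at the very end of the fingers, on their centre line; the grasp point (between the pads) lies 19 mm behind it (bot.grasp_offset is the distance from the TCP to the grasp point, in m); z points along the fingers, y is the line along which they close (so a half turn about z gives the same grasp; the last joint's range is limited). The gripper opens to 85 mm and grips with 20 to 120 N. Pads are 22 mm wide; open, the fingers measure 114 mm over their backs; the gripper's body (76 mm by 85 mm) begins 54 mm behind the grasp point. The pads swing forward as they close: fully open they stand 13 mm farther back than shut.
Start: joints at [1.134, 0.276, 1.505, -0, 1.361, -0.121], TCP at [0.179, 0.547, 0.198] pointing down, gripper open.
Joint ranges: [-2.89, 2.89], [-0.75, 2.08], [0.22, 2.7], [-1.18, 4.32], [0.11, 2.71], [-2.7, 2.7]. Speed limits (rad/s): [2.57, 2.57, 3.14, 3.14, 3.14, 3.14].

## Interface

Orientations are given as a rotation vector (axis times angle).
In Python, from bench import bot, jaws, kin, vision, finder gives the robot as it stands. Calls block until the motion is done:
- bot.goto(position, orientation): joint-space move of the TCP to a pose.
- bot.move_l(position, speed=0.15, rotation=None, until_force=None): straight line of the TCP; rotation=None keeps the orientation; speed is the mean speed in m/s. With until_force (N) it stops when the force on the tool has changed by that much, and returns True; else False.
- bot.move_j(angles): joint-space move.
- jaws.command_gripper(opening, strength=None): finger opening in m; strength is the grip in N (None keeps the last); returns when the fingers have stopped.
- bot.pause(seconds).
- kin.solve_ik(position, orientation): joint angles nearest the present ones, or None.
- bot.state(): the state.
- vision.capture(name): name is "scene" or "top" or "wrist"; returns a dict with "img" (384x512x3 uint8, red, green, blue), "fx", "fy", "cx", "cy" (pixels), "extrinsics" (4x4, takes a point from camera to world coordinates). Camera axes: x right, y up, looking along -z (the intrinsics and any distortion apply to the point x, -y, -z); pixel columns grow to the right and rows downward; lengths in m; the calibration is good to about 2 mm. A picture is of the moment at which its call begins. There is no depth.
A pose or a line that the arm cannot do raises bot.IKError and nothing moves.
- bot.hand_in(): hands the job in; it is judged then, once.
Trained networks look in a picture, given as the dict that the camera call returned (one of the last four; its "shot" number tells which), for a name from the list of things; names that differ only in an ending like _2 or _b are one class to them, and where a whole thing is asked for, a point or a joint stands for the part that bears it (a point fixed in the world has none). Each returns a list of dicts, best first, with "conf" (0 to 1); they miss things now and then, are a little off and sometimes report something else, mostly with a low value. They report only what shows in the picture. A call takes as long as a camera call.
- finder.find_in(picture, label): "box" ([left, top, width, height] in pixels, round what is visible of it).
- finder.silhouettes(picture, label): "mask" (384x512 bool, what is visible of it) and "box" ([left, top, width, height] in pixels, round what is visible of it).
- finder.place_of(picture, label): "position" ([row, column] in pixels: a listed point, or the origin of a listed thing).
The state is a dict: "time": time; "joint_pos": joint angles; "joint_vel": joint speeds; "joint_torque": joint torques, N m; "position": TCP position; "tool_rot": TCP orientation; "force": force on the tool from outside, world axes, zero at the start; "moment": the same for the moment, N m; "width": finger opening in m; "grasp_force": force on a finger pad.
Only numpy, scipy, OpenCV 4.12 (cv2) and the standard library are available. Lean on these libraries where they do the work, as an engineer would, in place of code of your own. Each camera call takes 0.05 s, during which the arm holds its last target. There are 200 camera calls.

## Working session

There is one attempt and no reset: what is moved stays moved. The work goes in short steps, each a Python script; the robot and the scene stay as the last script left them, time stands still between calls to the robot, and variables do not carry over. Pictures are saved under pics/ and viewed, at most 10 in all, crops included, and the job is handed in when it is done.

```bash
ls; mkdir -p pics
cat > h.py <<'E'
import numpy as np, cv2
from scipy.spatial.transform import Rotation as R
from bench import bot, jaws, kin, vision, finder
def ray(p,rc):
    E=np.array(p["extrinsics"]); r,c=rc
    d=np.array([(c-p["cx"])/p["fx"],-(r-p["cy"])/p["fy"],-1.0])
    return E[:3,3],E[:3,:3]@d
def at_z(p,rc,z):
    o,d=ray(p,rc); return o+d*(z-o[2])/d[2]
def proj(p,X):
    E=np.array(p["extrinsics"]); q=E[:3,:3].T@(np.array(X)-E[:3,3])
    return np.array([p["cy"]-p["fy"]*q[1]/-q[2], p["cx"]+p["fx"]*q[0]/-q[2]])
def tri(obs):
    A=np.zeros((3,3));b=np.zeros(3)
    for p,rc in obs:
        o,d=ray(p,rc); d=d/np.linalg.norm(d); M=np.eye(3)-np.outer(d,d); A+=M;b+=M@o
    return np.linalg.solve(A,b)
def save(p,n): cv2.imwrite(f"pics/{n}.png",p["img"][:,:,::-1])
E
python3 - <<'E'
from h import *
ps={n:vision.capture(n) for n in("scene","top")}
for n,p in ps.items():
    save(p,n); print(n,[k for k in p if k!="img"],p["fx"],p["extrinsics"][:3] if 0 else np.round(np.array(p["extrinsics"])[:3,3],3))
for l in["gauge","gauge_grip","stand","clip_block","clip_left","clip_middle","clip_right","spare_bottle","tape_roll","bottle_cap","lab_timer"]:
    s=[]
    for n,p in ps.items():
        f=finder.place_of(p,l); s.append((n,[(np.round(x["position"],1).tolist(),round(x["conf"],2)) for x in f[:3]]))
    o=[(ps[n],f[0][0]) for n,f in s if f]
    print(l,s,np.round(tri(o),4) if len(o)>1 else "")
print(bot.state()["time"],bot.state()["tool_rot"])
E
cd pics; python3 -c "
import cv2,numpy as np
a=cv2.imread('scene.png');b=cv2.imread('top.png');cv2.imwrite('both.png',cv2.resize(np.vstack([a,b]),(400,600)))"
```

```text
pics
scene ['fx', 'fy', 'cx', 'cy', 'extrinsics', 'shot'] 412.7151044749265 [0.132 0.482 0.897]
top ['fx', 'fy', 'cx', 'cy', 'extrinsics', 'shot'] 436.80990519161276 [ 0.401 -0.194  1.167]
gauge [('scene', [([197.3, 285.8], 0.65)]), ('top', [([198.5, 299.1], 0.73), ([200.2, 299.5], 0.44), ([146.0, 272.8], 0.35)])] [ 0.4916 -0.3222 -0.0074]
gauge_grip [('scene', [([176.2, 291.1], 0.58)]), ('top', [([194.6, 300.3], 0.41), ([198.8, 301.6], 0.32)])] [ 0.4861 -0.3181  0.0876]
stand [('scene', [([194.1, 285.8], 0.59)]), ('top', [([198.6, 299.0], 0.9)])] [ 0.4906 -0.3199  0.0089]
clip_block [('scene', [([262.3, 243.2], 0.67)]), ('top', [([201.3, 199.5], 0.75)])] [ 0.4883 -0.0546 -0.0117]
clip_left [('scene', [([266.4, 231.4], 0.62)]), ('top', [([205.1, 173.3], 0.74)])] [0.4791 0.006  0.0517]
clip_middle [('scene', [([246.7, 239.5], 0.88)]), ('top', [([200.3, 196.6], 0.63)])] [ 0.4904 -0.0533  0.0553]
clip_right [('scene', [([231.1, 250.8], 0.71)]), ('top', [([201.4, 218.8], 0.89)])] [ 0.4873 -0.1092  0.0595]
spare_bottle [('scene', [([257.5, 162.8], 0.8)]), ('top', [([136.1, 157.6], 0.72)])] [0.6647 0.0509 0.0194]
tape_roll [('scene', [([193.8, 236.6], 0.75)]), ('top', [([150.1, 273.1], 0.78)])] [ 0.6248 -0.2549  0.0025]
bottle_cap [('scene', [([191.0, 239.9], 0.64), ([290.4, 270.0], 0.61), ([259.9, 159.8], 0.24)]), ('top', [([245.8, 179.5], 0.38)])] [ 0.4173 -0.0307  0.3089]
lab_timer [('scene', [([167.1, 322.0], 0.59), ([290.1, 271.3], 0.53)]), ('top', [([217.9, 367.2], 0.83)])] [ 0.4407 -0.5007 -0.0023]
1.2 [4.93919945e-01 3.10248767e+00 2.10999369e-04]
```

View pics/top.png

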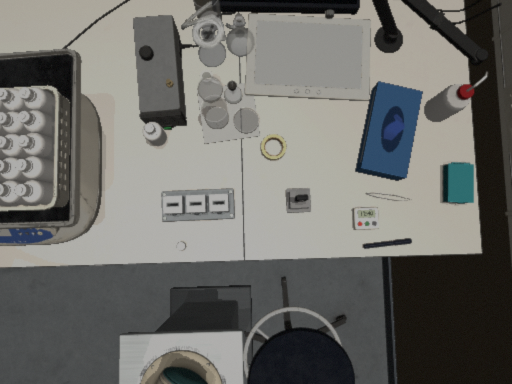

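View pics/scene.png

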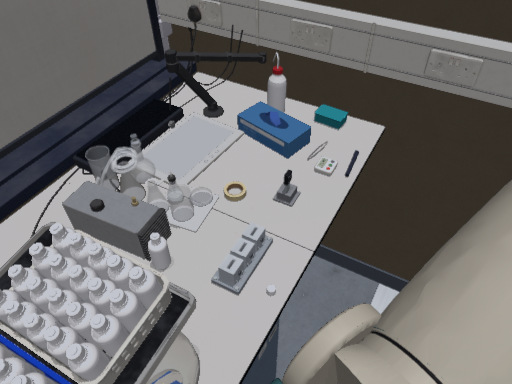

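The top view shows the clip block at about (row 203, col 198), with its gaps long along world y, and the stand with the gauge at (200, 298). The bystanders stand clear of both. Next I'll take a closer look with the wrist camera over both.

```bash
cat >> h.py <<'E'
def down(yaw):  # tool z down, tool y at angle yaw from world x
    y=np.array([np.cos(yaw),np.sin(yaw),0]);z=np.array([0,0,-1.]);x=np.cross(y,z)
    return R.from_matrix(np.c_[x,y,z]).as_rotvec()
E
python3 - <<'E'
from h import *
def best(pos):
    out=[]
    for yaw in(0,np.pi):
        q=kin.solve_ik(pos,down(yaw)); out.append((yaw,q))
    return out
for p in([.49,-.054,.28],[.49,-.32,.24],[.49,-.32,.059]): print([(y,None if q is None else np.round(q,2).tolist()) for y,q in best(p)])
yaw=[y for y,q in best([.49,-.054,.28]) if q is not None]
yaw=min(yaw,key=lambda y:abs(kin.solve_ik([.49,-.32,.24],down(y))[5]))
print(yaw)
tiles=[]
for n,pos,ls in(("wc",[.45,-.054,.30],["clip_block","clip_left","clip_middle","clip_right"]),("ws",[.45,-.32,.26],["gauge","gauge_grip","stand"])):
    bot.goto(pos,down(yaw)); p=vision.capture("wrist"); save(p,n); tiles.append(p["img"])
    print(np.round(p["extrinsics"],3).tolist(),bot.state()["time"])
    for l in ls:
        f=finder.place_of(p,l)
        z={"clip_block":0,"gauge":.008,"gauge_grip":.078,"stand":0}.get(l,.062)
        print(l,[(np.round(x["position"],1).tolist(),round(x["conf"],2),np.round(at_z(p,x["position"],z),4).tolist()) for x in f[:2]])
im=np.hstack(tiles)[:,:,::-1]; cv2.imwrite("pics/w.png",cv2.resize(im,(800,300),interpolation=cv2.INTER_AREA))
E
```

```text
[(0, [-0.25, 0.11, 1.52, -0.0, 1.51, -0.25]), (3.141592653589793, None)]
[(0, [-0.7, 0.27, 1.41, -0.0, 1.46, -0.7]), (3.141592653589793, [-0.7, 0.27, 1.41, 0.0, 1.46, 2.44])]
[(0, [-0.7, 0.4, 1.69, -0.0, 1.05, -0.7]), (3.141592653589793, [-0.7, 0.4, 1.69, 0.0, 1.05, 2.44])]
0
[[1.0, -0.001, -0.001, 0.45], [0.001, 0.959, 0.285, 0.019], [0.0, -0.285, 0.959, 0.476], [0.0, 0.0, 0.0, 1.0]] 3.625
clip_block [([148.8, 276.2], 0.6, [0.4796, -0.0507, 0.0])]
clip_left [([113.2, 280.4], 0.65, [0.4805, 0.0065, 0.062])]
clip_middle [([112.7, 280.1], 0.71, [0.4801, 0.0071, 0.062])]
clip_right [([192.3, 282.5], 0.71, [0.4861, -0.105, 0.062]), ([322.1, 280.9], 0.2, [0.489, -0.3318, 0.062])]
[[1.0, -0.0, -0.001, 0.45], [0.001, 0.959, 0.284, -0.246], [0.001, -0.284, 0.959, 0.437], [0.0, 0.0, 0.0, 1.0]] 4.925
gauge [([150.7, 282.4], 0.65, [0.4861, -0.3119, 0.008])]
gauge_grip [([164.1, 288.1], 0.72, [0.4876, -0.3176, 0.078])]
stand [([152.6, 283.7], 0.61, [0.4887, -0.3159, 0.0])]
```

View pics/w.png

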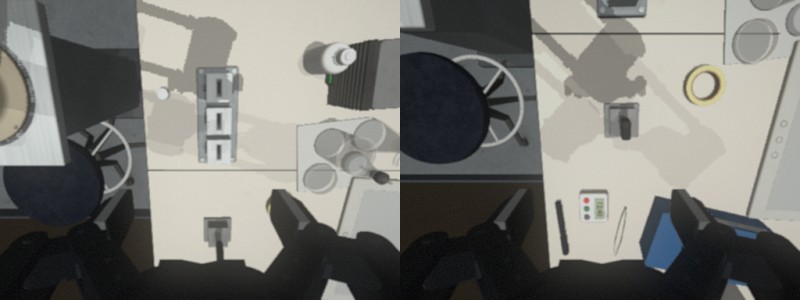

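The left tile shows the clips in a column with their gaps vertical in the image, and the block is nearly unrotated. The right tile shows the stand at about (152, 283) in full-frame pixels. I'll take one closer frame of each to get the yaw and centre.

Run:
```python
from h import *
tiles=[]
for n,pos in(("gs",[.4875,-.345,.19]),("gc",[.483,-.085,.20])):
    bot.goto(pos,down(0)); bot.pause(.2); p=vision.capture("wrist"); save(p,n); tiles.append(p["img"])
    np.savez(f"{n}.npz",**{k:p[k] for k in("img","fx","fy","cx","cy","extrinsics")})
    for l in (["gauge_grip","stand"] if n=="gs" else ["clip_left","clip_middle","clip_right"]):
        f=finder.place_of(p,l); z={"gauge_grip":.078,"stand":0}.get(l,.062)
        print(l,[(np.round(x["position"],1).tolist(),round(x["conf"],2),np.round(at_z(p,x["position"],z),4).tolist()) for x in f[:2]])
    for l in (["gauge","stand"] if n=="gs" else ["clip_block"]):
        f=finder.silhouettes(p,l)
        if f:
            m=f[0]["mask"].astype(np.uint8); print(l,f[0]["box"],f[0]["conf"],cv2.minAreaRect(cv2.findNonZero(m)))
print(bot.state()["time"])
im=np.hstack([t[20:300,130:400] for t in tiles])[:,:,::-1]; cv2.imwrite("pics/g.png",cv2.resize(im,(800,415),interpolation=cv2.INTER_CUBIC))
```

```text
gauge_grip [([150.0, 260.1], 0.72, [0.4905, -0.3168, 0.078])]
stand [([141.0, 258.9], 0.8, [0.4897, -0.3177, 0.0])]
gauge [249.9, 132.9, 15.1, 36.7] 0.57 ((256.5, 151.0), (36.0, 15.0), 90.0)
stand [229.9, 112.7, 53.0, 54.5] 0.73 ((256.0, 140.5), (53.0, 54.0), 90.0)
clip_left [([82.9, 253.6], 0.89, [0.4794, 0.0057, 0.062])]
clip_middle [([140.7, 255.4], 0.98, [0.481, -0.0514, 0.062])]
clip_right [([191.2, 256.3], 0.77, [0.4817, -0.1067, 0.062]), ([132.8, 255.6], 0.45, [0.4812, -0.0432, 0.062])]
clip_block [221.1, 48.2, 67.5, 165.2] 0.6 ((255.0, 130.5), (165.0, 72.0), 90.0)
7.4167
```

View pics/g.png

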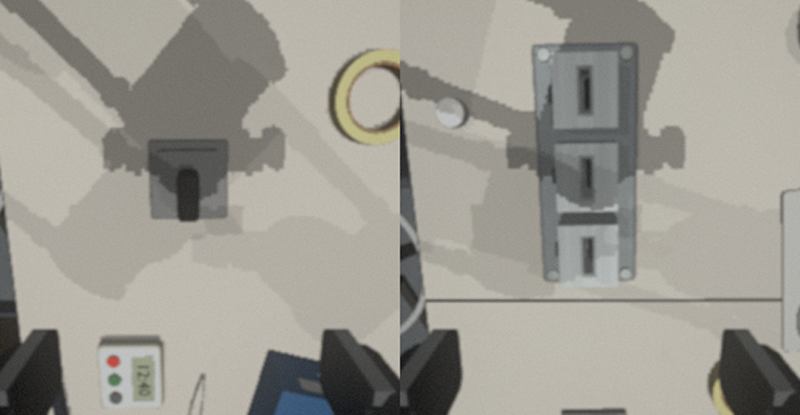

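Left: the stand is square to the image, with the handle at about (150, 257) full-frame. Right: three gaps at about (81, 255), (138, 257) and (193, 257), all nearly unrotated. I'll refine the slits from dark pixels.

Run:
```python
from h import *
p=dict(np.load("gc.npz")); g=cv2.cvtColor(p["img"],cv2.COLOR_RGB2GRAY).astype(float)
C=[]
for r,c in((81,255),(138,257),(193,257)):
    w=g[r-17:r+18,c-9:c+10]; t=(np.percentile(w,5)+np.median(w))/2
    m=(w<t).astype(np.uint8); n,lab,st,ce=cv2.connectedComponentsWithStats(m); k=lab[17,9] or 1+np.argmax(st[1:,4])
    rc=(ce[k][1]+r-17,ce[k][0]+c-9); ys,xs=np.nonzero(lab==k); s=np.polyfit(ys,xs,1)[0]
    P=at_z(p,rc,.062); C.append(P); print(np.round(rc,1),st[k],np.round(P,4),"slope",round(s,3))
C=np.array(C); d=C[0]-C[2]; print("yaw deg",np.degrees(np.arctan2(-d[0],d[1])),np.linalg.norm(d))
# plate edges: left & right of base at z=.016
e=cv2.Canny(p["img"],60,140)
p=dict(np.load("gs.npz")); g=cv2.cvtColor(p["img"],cv2.COLOR_RGB2GRAY)
m=(g[125:175,240:275]<45).astype(np.uint8); print(cv2.minAreaRect(cv2.findNonZero(m)),m.sum())
ys,xs=np.nonzero(m); x0=xs.min()+240;x1=xs.max()+241;yt=ys.max()+125
print(x0,x1,yt,at_z(p,(yt,x0),.099),at_z(p,(yt,x1),.099))
```

```text
[ 80.1 255. ] [  5   3   8  29 155] [0.4809 0.0083 0.062 ] slope 0.055
[139. 256.] [  5   6   7  26 130] [ 0.4816 -0.0496  0.062 ] slope 0.005
[191.5 256.7] [  5   4   8  25 175] [ 0.4822 -0.1071  0.062 ] slope 0.011
yaw deg 0.6639675335094044 0.11546289470982589
((16.5, 23.5), (29.0, 13.0), 90.0) 164
250 264 163 [ 0.48098049 -0.32551354  0.099     ] [ 0.49387467 -0.32551655  0.099     ]
```

Run:
```python
from h import *
x,y=.4875,-.3165
bot.goto([x,y,.15],down(0)); bot.move_l([x,y,.059],speed=.1)
f0=np.array(bot.state()["force"])
jaws.command_gripper(.01,strength=60)
s=bot.state(); print(s["width"],s["grasp_force"],np.round(np.array(s["force"])-f0,1),np.round(s["position"],4))
if s["width"]>.012:
    print(bot.move_l([x,y,.18],speed=.1)); s=bot.state(); print(s["width"],s["grasp_force"],np.round(np.array(s["force"])-f0,1),np.round(s["moment"],2))
bot.goto([.482,-.05,.18],down(0)); bot.pause(.2)
p=vision.capture("wrist"); save(p,"held"); q=vision.capture("scene"); save(q,"held_s")
for n,c in(("w",p),("s",q)):
    for l in("gauge","gauge_grip"):
        print(n,l,[(np.round(v["position"],1).tolist(),round(v["conf"],2)) for v in finder.place_of(c,l)[:2]],"expect",np.round(proj(c,[.482,-.05,.129 if l=="gauge" else .199]),1))
print(bot.state()["time"])
b=q["img"][130:290,180:400]; a=p["img"][60:360,150:360]
cv2.imwrite("pics/held2.png",np.hstack([cv2.resize(a,(420,600)),cv2.resize(b,(380,276)) if 0 else np.vstack([cv2.resize(b,(380,276)),np.zeros((324,380,3),np.uint8)])])[:,:,::-1])
```

```text
0.011858151877275952 58.65116357803345 [-0.8  0.9  2.7] [ 0.4877 -0.3166  0.0593]
w gauge [([243.6, 246.9], 0.77)] expect [196.7 257.7]
w gauge_grip [([257.9, 255.0], 0.59)] expect [233.5 257.4]
s gauge [([219.5, 250.8], 0.71)] expect [230.3 241.1]
s gauge_grip [([264.5, 231.3], 0.63), ([206.3, 246.0], 0.44)] expect [210.8 239.9]
11.7083
```

View pics/held2.png

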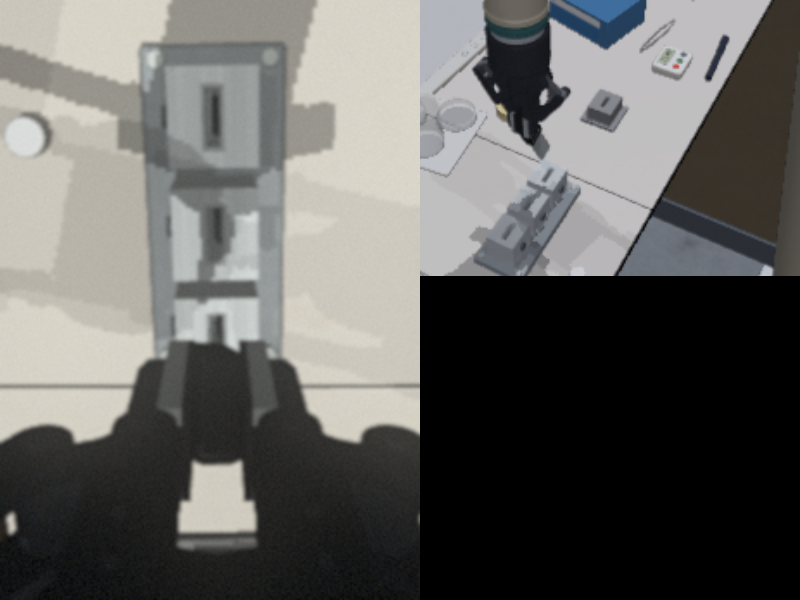

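The width reads about 2 mm low, so my check skipped the vertical lift and the gauge came out of the stand sideways. It is still held, the stand is empty, and its blade has swung in the grip towards -y. I'll measure the tilt.

Run:
```python
from h import *
bot.goto([.47,-.19,.26],down(0)); bot.pause(.2)
q=vision.capture("scene"); s=bot.state(); P=s["position"]; print(np.round(P,4),s["width"],s["grasp_force"],s["time"],np.round(s["force"],1),np.round(s["moment"],2))
np.savez("q.npz",**{k:q[k] for k in("img","fx","fy","cx","cy","extrinsics")})
G=np.array(P)+[0,0,.019]
def planex(p,rc,x):
    o,d=ray(p,rc); return o+d*(x-o[0])/d[0]
for l in("gauge","gauge_grip"):
    for v in finder.place_of(q,l)[:2]: print(l,v["position"],v["conf"],np.round(planex(q,v["position"],G[0])-G,4))
r,c=proj(q,G-[0,0,.03]).astype(int); print(r,c)
a=q["img"][r-50:r+50,c-60:c+60]; cv2.imwrite("pics/t.png",cv2.resize(a,(720,600),interpolation=cv2.INTER_CUBIC)[:,:,::-1])
for t in range(0,91,15):
    e=G+.07*np.array([0,-np.sin(np.radians(t)),-np.cos(np.radians(t))]); print(t,np.round((proj(q,e)-[r-50,c-60])*6))
print("grip",(proj(q,G)-[r-50,c-60])*6)
```

```text
[ 0.4698 -0.1884  0.2592] 0.011467988002619093 56.156448922120035 12.65 [ 0.5 -0.3 -0.6] [ 0.07 -0.    0.05]
gauge [162.2, 282.9] 0.68 [ 0.     -0.0551 -0.075 ]
gauge_grip [260.8, 159.1] 0.75 [0.     0.4054 0.0632]
gauge_grip [146.6, 277.8] 0.73 [ 0.     -0.0224 -0.001 ]
161 273
0 [375. 359.]
15 [345. 380.]
30 [309. 399.]
45 [269. 415.]
60 [227. 429.]
75 [185. 438.]
90 [147. 442.]
grip [243.28276647 362.67499511]
```

View pics/t.png

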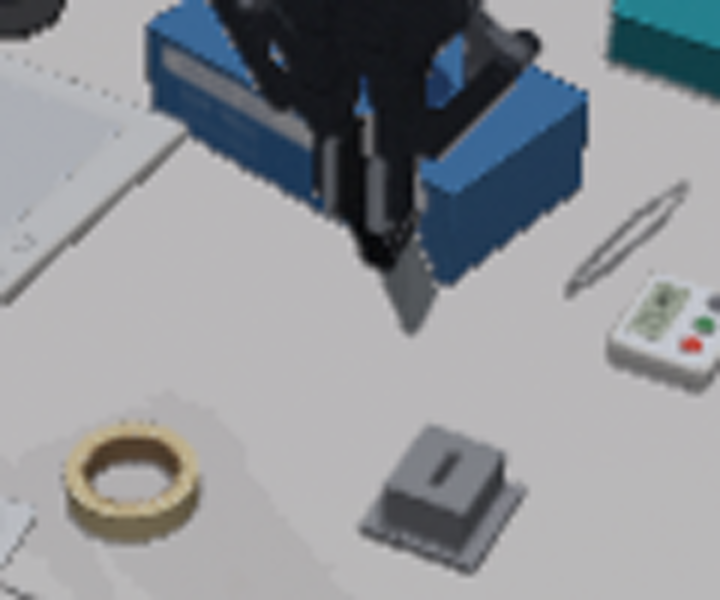

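The blade's lower edge runs from (row 332, col 412) to (285, 437) in the crop, so the tip swung to -y. I'll turn that into a tilt and an offset.

Run:
```python
from h import *
q=dict(np.load("q.npz")); G=np.array([.4698,-.1884,.2782])
def f(r,c):
    o,d=ray(q,(r/6+111,c/6+213)); return (o+d*(G[0]-o[0])/d[0]-G)[1:]
A,B=f(334,412),f(286,438); e=B-A; print(A,B,np.linalg.norm(e),"tilt",np.degrees(np.arctan2(e[1],-e[0])))
m=(A+B)/2; u=np.array([e[0],e[1]])/np.linalg.norm(e); ax=np.array([-u[1],u[0]]); ax*=np.sign(ax[1]); print("mid",m,"grip pt on gauge rel G",m+.07*ax, m+.052*ax)
```

```text
[-0.04895875 -0.08549542] [-0.07308926 -0.07670438] 0.025681974842224908 tilt 20.017318244117604
mid [-0.061024  -0.0810999] grip pt on gauge rel G [-0.03706271 -0.01532865] [-0.04322419 -0.03224126]
```

Run:
```python
from h import *
bot.goto([.50,.30,.40],down(0)); bot.pause(.2)
q=vision.capture("scene"); s=bot.state(); P=np.array(s["position"]); print(np.round(P,4),s["time"])
np.savez("q.npz",P=P,**{k:q[k] for k in("img","fx","fy","cx","cy","extrinsics")})
r,c=proj(q,P-[0,0,.03]).astype(int); r=min(max(r,75),309);c=min(max(c,90),422)
a=q["img"][r-75:r+75,c-90:c+90]; cv2.imwrite("pics/t2.png",cv2.resize(a,(720,600),interpolation=cv2.INTER_CUBIC)[:,:,::-1])
print("origin",r-75,c-90,"TCP crop",(proj(q,P)-[r-75,c-90])*4,"G",(proj(q,P+[0,0,.019])-[r-75,c-90])*4,"vert tip",(proj(q,P-[0,0,.051])-[r-75,c-90])*4)
```

```text
[0.5003 0.2993 0.3998] 14.85
origin 206 14 TCP crop [255.38349383 339.33351875] G [224.47553319 324.10310711] vert tip [331.7927955  376.98547291]
```

View pics/t2.png

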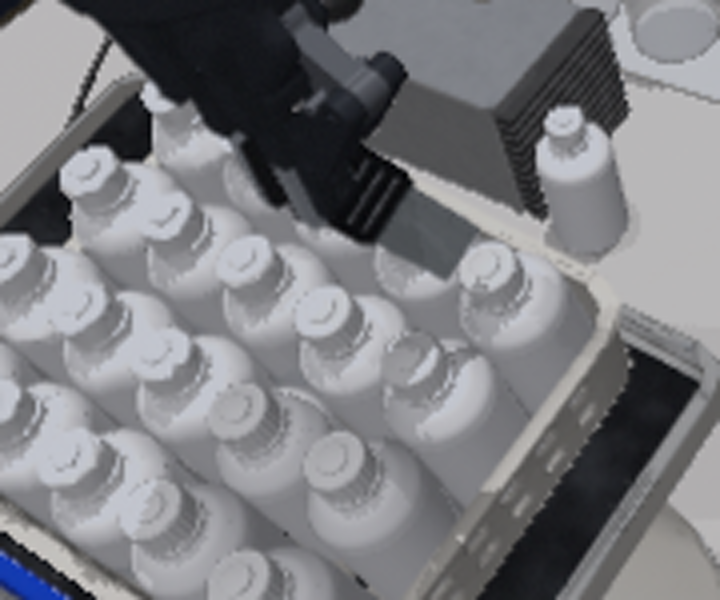

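The blade runs from the collar, at about (x 378, y 247) and (410, 190) in the crop, to its lower edge at (450, 278) and (480, 238).

Run:
```python
from h import *
q=dict(np.load("q.npz")); G=q["P"]+[0,0,.019]
def f(x,y):
    o,d=ray(q,(y/4+206,x/4+14)); return (o+d*(G[0]-o[0])/d[0]-G)[1:]
a,b,c,d=[f(*v) for v in((378,247),(410,190),(450,278),(480,238))]
print(np.round([a,b,c,d],4))
for u in(c-a,d-b,(c+d-a-b)/2): print("len",np.linalg.norm(u),"tilt",np.degrees(np.arctan2(-u[0],-u[1])))
print("edge",np.linalg.norm(d-c),np.degrees(np.arctan2((d-c)[1],-(d-c)[0])))
```

```text
[[-0.0146 -0.0324]
 [-0.0354 -0.0219]
 [-0.0367 -0.0821]
 [-0.0558 -0.0785]]
len 0.05441444225665752 tilt 23.9373906170887
len 0.060198116611841664 tilt 19.75527883237273
len 0.05726821649503887 tilt 21.740767366887702
edge 0.01941882519916413 10.632095745060731
```

The gauge has tilted about 22° and slipped so that the pads hold its top +y corner. My plan is to right it against the stand block's face and set it flat-edged on the table. Then I'll loosen slightly, with the fingers guarding, and regrip centred.

Run:
```python
from h import *
X=.4877
def st(t):
    s=bot.state(); print(t,np.round(s["position"],4),"w",round(s["width"],4),"F",np.round(s["force"],1),"t",round(s["time"],1))
bot.goto([X,-.20,.20],down(0)); bot.move_l([X,-.20,.083],speed=.12)
jaws.command_gripper(.005,strength=25); st("pre")
for y in(-.235,-.245,-.255,-.2655):
    print(bot.move_l([X,y,.083],speed=.05,until_force=25)); st("push")
bot.move_l([X,-.235,.083],speed=.05); st("back")
print(bot.move_l([X,-.235,.050],speed=.02,until_force=3)); st("touch")
p=vision.capture("wrist"); q=vision.capture("scene")
np.savez("q.npz",P=bot.state()["position"],**{k:q[k] for k in("img","fx","fy","cx","cy","extrinsics")})
r,c=proj(q,bot.state()["position"]).astype(int); print("crop",r-50,c-50,"TCPproj",(proj(q,bot.state()["position"])-[r-50,c-50])*4)
a=cv2.resize(q["img"][r-50:r+50,c-50:c+50],(400,400),interpolation=cv2.INTER_CUBIC)
b=cv2.resize(p["img"][120:320,156:356],(400,400),interpolation=cv2.INTER_CUBIC)
cv2.imwrite("pics/u.png",np.hstack([a,b])[:,:,::-1])
```

```text
pre [ 0.4881 -0.2002  0.0837] w 0.0113 F [ 0.4 -0.2 -1.6] t 18.1
False
push [ 0.4875 -0.2348  0.0829] w 0.0111 F [-0.5  1.1 -1.2] t 19.0
False
push [ 0.4878 -0.2453  0.083 ] w 0.0113 F [ 0.   0.8 -1. ] t 19.3
False
push [ 0.4877 -0.2554  0.083 ] w 0.0112 F [ 0.7 -0.2 -1.1] t 19.7
False
push [ 0.4877 -0.2659  0.083 ] w 0.011 F [ 0.6  1.1 -0.4] t 20.0
back [ 0.4879 -0.235   0.0831] w 0.0112 F [ 0.3 -0.  -0.7] t 20.8
False
touch [ 0.4878 -0.2351  0.0501] w 0.0112 F [ 0.   0.6 -0.5] t 22.6
crop 152 223 TCPproj [203.9303664  203.72366522]
```

View pics/u.png

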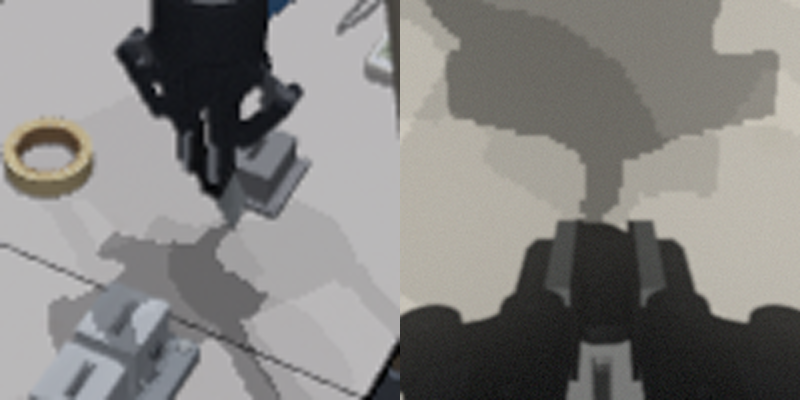

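The fingers got to TCP z = 0.050 with no table contact. So the gauge is still gripped near its grip point and only tilted, which means the earlier pass went over the block. I'll push lower and then square the edge on the table.

Run:
```python
from h import *
X=.4877
def st(t):
    s=bot.state(); print(t,np.round(s["position"],4),"w",round(s["width"],4),"F",np.round(s["force"],1),"M",np.round(s["moment"],2),"t",round(s["time"],1))
bot.move_l([X,-.235,.064],speed=.08)
for y in(-.250,-.260,-.270,-.2795):
    h=bot.move_l([X,y,.064],speed=.05,until_force=25); st("push%s"%h)
bot.move_l([X,-.250,.064],speed=.06); st("back")
h=bot.move_l([X,-.250,.040],speed=.02,until_force=6); st("touch%s"%h)
```

```text
pushFalse [ 0.4871 -0.2493  0.0634] w 0.0111 F [-0.7  3.  -0.4] M [ 0.85 -0.06 -0.01] t 23.5
pushFalse [ 0.4872 -0.2593  0.0637] w 0.0108 F [-1.2  4.  -0.2] M [ 1.07  0.01 -0.1 ] t 23.8
pushFalse [ 0.4875 -0.2693  0.0639] w 0.0112 F [0.4 5.2 2.1] M [ 1.25  0.05 -0.05] t 24.2
pushFalse [ 0.4875 -0.2785  0.064 ] w 0.011 F [0.4 4.6 2.5] M [ 1.37  0.02 -0.06] t 24.5
back [ 0.4881 -0.2503  0.0642] w 0.0111 F [ 0.2  0.5 -0.9] M [-0.02  0.02  0.01] t 25.2
touchTrue [ 0.4882 -0.2504  0.0533] w 0.0109 F [0.6 0.5 4.2] M [ 0.02  0.02 -0.02] t 25.8
```

Run:
```python
from h import *
def st(t):
    s=bot.state(); print(t,np.round(s["position"],4),"w",round(s["width"],4),"gf",round(s["grasp_force"],1),"F",np.round(s["force"],1),"t",round(s["time"],1))
s=bot.state()["position"]
jaws.command_gripper(.0165); st("loose"); bot.pause(.3)
bot.move_l([s[0],s[1],.0515],speed=.03)
jaws.command_gripper(.005,strength=60); st("grip")
bot.move_l([s[0],s[1],.15],speed=.12); st("up")
bot.goto([.482,-.0755,.15],down(0)); bot.pause(.2)
p=vision.capture("wrist"); q=vision.capture("top"); q2=vision.capture("scene"); P=np.array(bot.state()["position"]); st("over")
for n,c in(("w",p),("s",q2)):
    for l in("gauge","gauge_grip"):
        v=finder.place_of(c,l); print(n,l,[(np.round(a["position"],1).tolist(),round(a["conf"],2)) for a in v[:2]],"expect",np.round(proj(c,P+[0,0,-.051 if l=="gauge" else .019]),1))
a=cv2.resize(q2["img"][170:270,190:290],(400,400),interpolation=cv2.INTER_CUBIC)
b=cv2.resize(p["img"][120:320,156:356],(400,400),interpolation=cv2.INTER_CUBIC)
cv2.imwrite("pics/v.png",np.hstack([a,b])[:,:,::-1]); print(proj(q2,P-[0,0,.051]),proj(q2,P))
```

```text
loose [ 0.4871 -0.2496  0.0524] w 0.0164 gf 0.0 F [-0.  -1.2  0. ] t 26.1
grip [ 0.4882 -0.2504  0.0516] w 0.0116 gf 58.4 F [-0.  -0.1  0.9] t 26.8
up [ 0.4876 -0.2499  0.1492] w 0.0117 gf 58.3 F [-0.1 -0.7 -1.2] t 27.8
over [ 0.4822 -0.0765  0.1499] w 0.0114 gf 58.3 F [ 0.5  0.1 -1.6] t 28.9
w gauge [([207.7, 248.9], 0.97), ([145.4, 259.0], 0.29)] expect [196.9 257.3]
w gauge_grip [([245.5, 254.7], 0.6)] expect [233.7 257. ]
s gauge [([226.7, 250.8], 0.69)] expect [230.8 246.9]
s gauge_grip [([211.0, 247.8], 0.49)] expect [212.  246.1]
[230.82533652 246.8722177 ] [217.3072252  246.30724647]
```

View pics/v.png

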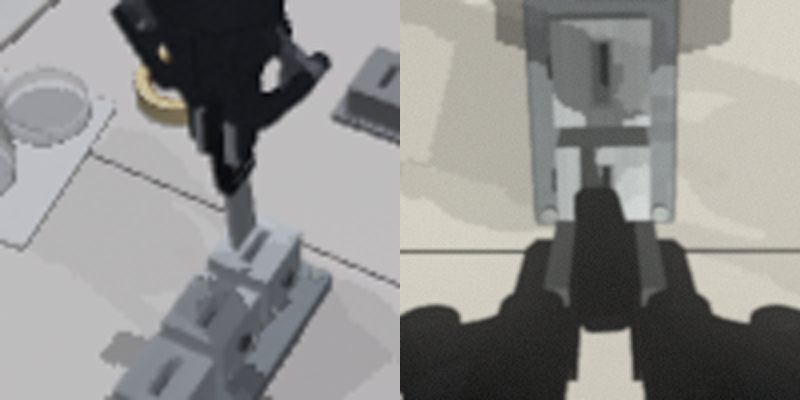

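The gauge is now upright in the grip in both tiles. In full-frame wrist pixels the handle spans rows 215 to 285. I'll get its y offset from those edges and compare the clip estimates.

Run:
```python
from h import *
p=vision.capture("wrist"); P=np.array(bot.state()["position"]); g=cv2.cvtColor(p["img"],cv2.COLOR_RGB2GRAY)
print(g[200:225:2,253:258].mean(1).astype(int),g[270:300:2,253:258].mean(1).astype(int))
col=g[:,253:258].mean(1)
for r,z in((215,.004),(285,.040)): print(r,at_z(p,(r,256),P[2]+z)-P)
# blade: grey region just above handle bottom edge
print(g[205,235:280]); print(g[211,235:280])
for c in(250,262): print(at_z(p,(213,c),P[2]+.004)-P)
```

```text
[163 150 108  91  86  81  78  52  47  48  45  47  47] [ 38  39  37  38  42  42  42  42 135 203 201 199 201 201 201]
215 [-0.00090143  0.0061953   0.004     ]
285 [-0.00073089 -0.01941091  0.04      ]
[171 179 180 180 180 182 185 183 185 175 159 122  87  76  80  83  83  82
  81  89  99 107  98  76  70  76 102 131 152 169 176 176 174 174 186 192
 198 198 198 199 202 206 204 200 204]
[157 175 178 177 179 181 183 186 182 180 157 120  86  74  79  78  83  80
  80  83  81  78  75  67  63  65  92 128 150 168 183 195 194 194 193 196
 196 199 198 198 201 202 204 206 204]
[-0.0046093   0.00751911  0.004     ]
[0.00281284 0.00751531 0.004     ]
```

```bash
cat >> h.py <<'E'
def st(t):
    s=bot.state(); print(t,np.round(s["position"],4),"w",round(s["width"],4),"F",np.round(s["force"],1),"M",np.round(s["moment"],2),"t",round(s["time"],1)); return s
def feel(axis,x,y,z,span,F):
    e=[]
    for sg in(1,-1):
        t=[x,y,z]; t[axis]+=sg*span; h=bot.move_l(t,speed=.012,until_force=F); s=bot.state(); e.append(s["position"][axis]); print("xy"[axis],sg,h,round(e[-1],4),np.round(s["force"],1))
        bot.move_l([x,y,z],speed=.03)
    return e
E
python3 - <<'E'
from h import *
x,y=.4831,-.1075+.0045
bot.move_l([x,y,.119],speed=.12); st("over")
h=bot.move_l([x,y,.100],speed=.02,until_force=5); s=st("enter%s"%h)
if not h:
    e=feel(0,x,y,.100,.003,4)
E
```

```text
over [ 0.4829 -0.1029  0.1188] w 0.0116 F [-0.1 -0.  -1.2] M [0.04 0.01 0.06] t 29.6
enterTrue [ 0.4839 -0.1028  0.1135] w 0.0116 F [1.  1.2 3.8] M [ 0.09 -0.02 -0.02] t 30.1
```

Run:
```python
from h import *
x0,y0=.4831,-.103
for dx,dy in((0,-.003),(0,-.0055),(-.0012,-.003),(.0012,-.003)):
    x,y=x0+dx,y0+dy
    bot.move_l([x,y,.1155],speed=.05); m0=np.array(bot.state()["moment"])
    h=bot.move_l([x,y,.100],speed=.02,until_force=5); s=st("enter%s %s"%(h,(dx,dy))); print(np.round(np.array(s["moment"])-m0,2))
    if not h or s["position"][2]<.106: break
```

```text
enterTrue (0, -0.003) [ 0.4833 -0.106   0.1135] w 0.0119 F [-0.2  0.5  4.2] M [0.1  0.05 0.  ] t 30.7
[0.04 0.04 0.01]
enterTrue (0, -0.0055) [ 0.4833 -0.1085  0.1135] w 0.0115 F [0.3 0.4 4.6] M [ 0.06  0.06 -0.02] t 31.2
[ 0.07  0.04 -0.01]
enterTrue (-0.0012, -0.003) [ 0.4821 -0.1059  0.1135] w 0.0115 F [0.6 1.4 3.8] M [ 0.02  0.03 -0.08] t 31.8
[-0.01  0.01 -0.11]
enterTrue (0.0012, -0.003) [ 0.4845 -0.1059  0.1135] w 0.0115 F [1.  0.8 4.2] M [0.04 0.04 0.01] t 32.4
[ 0.01 -0.02 -0.  ]
```

Every try lands on the flat top of the clip, so the position is off. I'll use the last picture for a close view of the blade over that clip.

Run:
```python
from h import *
bot.move_l([.483,-.105,.116],speed=.05); bot.pause(.1)
p=vision.capture("wrist"); q=vision.capture("scene"); P=np.array(bot.state()["position"]);st("h")
for n,c in(("wr",p),("sc",q)): np.savez(n+".npz",P=P,**{k:c[k] for k in("img","fx","fy","cx","cy","extrinsics")})
r,c=proj(q,P-[0,0,.051]).astype(int); print("scene origin",r-30,c-20,"tip",proj(q,P-[0,0,.051]),"wrist tip",proj(p,P-[0,0,.051]))
a=cv2.resize(q["img"][r-30:r+30,c-20:c+20],(400,600),interpolation=cv2.INTER_CUBIC)
b=cv2.resize(p["img"][150:225,231:281],(400,600),interpolation=cv2.INTER_CUBIC)
cv2.imwrite("pics/x.png",np.hstack([a,b])[:,:,::-1])
for l in("clip_right",): print([(np.round(v["position"],1),v["conf"],np.round(at_z(p,v["position"],.062)-P,4)) for v in finder.place_of(p,l)])
```

```text
h [ 0.4827 -0.1049  0.1157] w 0.0117 F [-0.  -0.6 -0.3] M [-0.06  0.01 -0.03] t 32.8
scene origin 201 232 tip [231.72967639 252.54861278] wrist tip [197.81312833 258.10257993]
[(array([199.4, 257.4]), 0.79, array([-0.0006, -0.0022, -0.0537]))]
```

View pics/x.png

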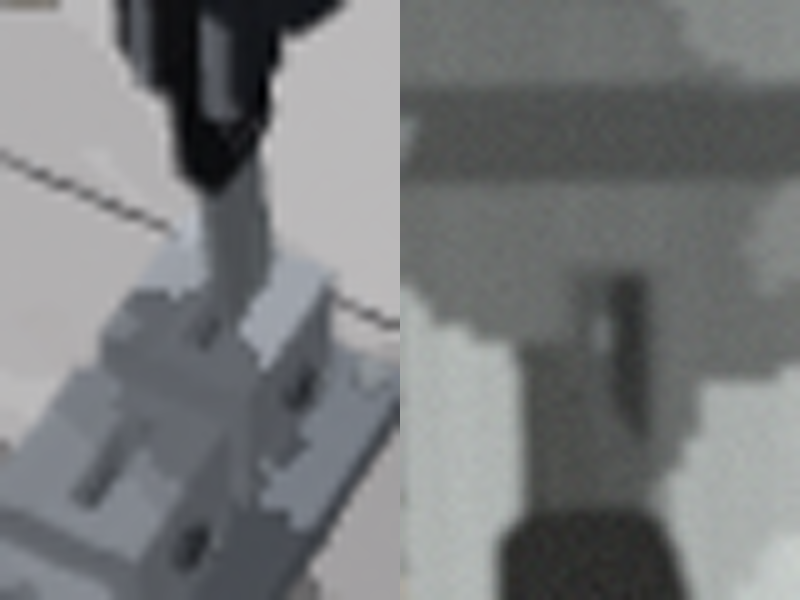

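The scene tile shows the blade in line with the gap's length. The wrist tile shows the blade's lower end at about col 250 and the gap at about col 258, while the handle sits at 255. So the gauge leans towards -x, and I'll measure that against the bare table.

Run:
```python
from h import *
bot.move_l([.483,-.125,.16],speed=.2); bot.move_l([.483,-.225,.16],speed=.2); bot.pause(.15)
p=vision.capture("wrist"); P=np.array(bot.state()["position"]); st("m")
np.savez("m.npz",P=P,**{k:p[k] for k in("img","fx","fy","cx","cy","extrinsics")})
g=cv2.cvtColor(p["img"],cv2.COLOR_RGB2GRAY)
for r in range(184,232,4): print(r,g[r,238:276].tolist())
f=finder.silhouettes(p,"gauge")
if f:
    m=f[0]["mask"]; print(f[0]["conf"],f[0]["box"])
    for r in range(180,290,8):
        c=np.nonzero(m[r])[0]
        if len(c): print(r,c.min(),c.max(),end="; ")
print(p["fx"],[np.round(proj(p,P+[0,y,z]),1).tolist() for y,z in((.012,-.051),(.0135,.001),(.015,.004),(.015,.04),(-.015,.04))])
```

```text
m [ 0.4829 -0.2235  0.1599] w 0.0116 F [-0.6  0.2 -0.8] M [0.05 0.   0.01] t 34.1
184 [182, 180, 176, 175, 173, 172, 174, 171, 173, 174, 174, 173, 173, 174, 173, 176, 174, 175, 172, 173, 171, 173, 171, 176, 173, 171, 173, 175, 177, 173, 176, 175, 175, 175, 175, 175, 174, 171]
188 [187, 187, 188, 186, 184, 181, 178, 178, 177, 174, 173, 174, 175, 174, 173, 175, 173, 172, 174, 171, 174, 173, 171, 174, 185, 190, 194, 196, 195, 194, 191, 194, 191, 193, 193, 195, 195, 196]
192 [186, 188, 183, 189, 188, 188, 187, 178, 168, 155, 153, 147, 148, 151, 160, 171, 175, 175, 173, 175, 174, 178, 183, 190, 195, 195, 192, 193, 195, 196, 194, 194, 194, 195, 194, 192, 194, 196]
196 [185, 189, 187, 185, 187, 188, 182, 159, 119, 91, 86, 86, 85, 94, 125, 163, 182, 192, 193, 200, 197, 199, 197, 197, 192, 196, 194, 196, 195, 195, 192, 195, 195, 194, 194, 192, 195, 195]
200 [185, 187, 186, 186, 188, 188, 182, 155, 119, 90, 83, 82, 92, 87, 98, 131, 176, 202, 208, 205, 207, 205, 207, 204, 204, 202, 201, 195, 194, 195, 193, 196, 194, 195, 196, 194, 194, 194]
204 [186, 187, 188, 186, 190, 193, 188, 170, 127, 102,
[... 774 characters left out ...]
, 59, 58, 56, 57, 56, 56, 54, 73, 102, 123, 127, 118, 109, 105, 103, 104, 102, 103]
224 [140, 142, 142, 140, 120, 85, 59, 53, 56, 56, 54, 52, 51, 57, 56, 56, 52, 55, 55, 51, 54, 54, 52, 56, 55, 54, 55, 55, 62, 84, 98, 102, 102, 98, 100, 102, 104, 103]
228 [142, 141, 141, 131, 111, 89, 62, 53, 53, 54, 55, 57, 57, 50, 54, 50, 52, 52, 53, 57, 52, 54, 50, 52, 54, 51, 52, 54, 50, 55, 66, 72, 74, 75, 73, 76, 75, 74]
0.56 [243.4, 193.3, 26.7, 95.9]
196 246 252; 204 246 254; 212 247 257; 220 243 266; 228 244 268; 236 248 269; 244 248 270; 252 248 269; 260 248 268; 268 247 269; 276 247 270; 284 248 269; 297.0138295399878 [[183.7, 258.2], [202.8, 257.7], [202.0, 257.7], [224.9, 257.2], [278.1, 257.2]]
```

The gauge leans about 5° about y, with its tip around 6.5 mm towards -x. Comparing blade and gap in the same image gives a shift of about +7 mm in x and +6 mm in y. I'll tilt the tool to make the blade plumb and enter again.

```bash
cat >> h.py <<'E'
TH=.088
ROT=(R.from_rotvec([0,-TH,0])*R.from_rotvec(down(0))).as_rotvec()
E
python3 - <<'E'
from h import *
x0,y0=.4851,-.0995
bot.goto([x0,y0,.125],ROT); st("over")
bot.pause(.1); p=vision.capture("wrist"); np.savez("n.npz",P=bot.state()["position"],**{k:p[k] for k in("img","fx","fy","cx","cy","extrinsics")})
for dx,dy in((0,0),(.0015,0),(-.0015,0),(0,.0025),(0,-.0025)):
    x,y=x0+dx,y0+dy
    bot.move_l([x,y,.1165],speed=.06); m0=np.array(bot.state()["moment"])
    h=bot.move_l([x,y,.100],speed=.02,until_force=5); s=st("enter%s %s"%(h,(dx,dy)))
    if s["position"][2]<.110: break
E
```

```text
over [ 0.4852 -0.0987  0.1254] w 0.0116 F [ 0.6 -0.6 -0.1] M [-0.03  0.06 -0.01] t 34.7
enterFalse (0, 0) [ 0.4852 -0.0995  0.1001] w 0.0118 F [ 0.1 -0.2 -1.2] M [-0.03  0.07 -0.02] t 36.2
```

The blade is in the mouth. Now I'll centre by feel in x and y, then probe.

```bash
cat >> h.py <<'E'
def probe(x,y,F=14):
    f0=np.array(bot.state()["force"]); prev=None
    for z in(.096,.092,.089,.086,.083,.080,.077,.074):
        h=bot.move_l([x,y,z],speed=.02,until_force=F); s=bot.state(); df=np.array(s["force"])-f0
        print(z,h,np.round(s["position"][2],4),np.round(df,1),round(s["time"],1))
        if h or df[2]>15: break
E
python3 - <<'E'
from h import *
x,y=.4851,-.0995
e=feel(0,x,y,.100,.0025,4); x=float(np.mean(e)); print("cx",x)
bot.move_l([x,y,.100],speed=.03)
e=feel(1,x,y,.100,.004,4); y=float(np.mean(e)); print("cy",y); bot.move_l([x,y,.100],speed=.03); st("c")
E
```

```text
x 1 False 0.4871 [-1.6  0.4  1.3]
x -1 False 0.4831 [ 1.2  0.6 -0.7]
cx 0.4850770858244102
y 1 False -0.0961 [ 0.3 -3.6 -0.5]
y -1 False -0.1034 [ 0.5 -0.1 -0.3]
cy -0.09975604950078869
c [ 0.485  -0.0997  0.1   ] w 0.0114 F [ 0.3 -0.1 -0.3] M [-0.01  0.07  0.02] t 39.4
```

Run:
```python
from h import *
probe(.4851,-.101)
```

```text
0.096 False 0.0957 [ 0.1  0.  -0.4] 39.8
0.092 False 0.0918 [ 0.1  0.3 -0.9] 40.1
0.089 False 0.0887 [-1.1  0.5 -1.3] 40.4
0.086 False 0.086 [-1.2  0.3  0.9] 40.7
0.083 False 0.0841 [-1.4  0.3  7.7] 41.0
0.08 False 0.0823 [-4.1  0.6 14.9] 41.3
0.077 True 0.0809 [-4.7  0.3  8.6] 41.5
```

Run:
```python
from h import *
s=st("now"); z=s["position"][2]
for i in range(2):
    z-=.001; h=bot.move_l([.4851,-.101,z],speed=.02,until_force=7); s=st("d%s"%h)
    if s["force"][2]>15: break
```

```text
now [ 0.487  -0.1016  0.0809] w 0.0113 F [-4.4  0.2  8.2] M [-0.01  0.86  0.02] t 41.5
dFalse [ 0.4858 -0.1015  0.0809] w 0.0115 F [-2.3 -0.8  7.7] M [-0.07  0.56  0.02] t 41.8
dFalse [ 0.4865 -0.1016  0.0808] w 0.0112 F [-2.9 -0.  12.3] M [0.06 0.69 0.04] t 42.0
```

The blade is about 32 mm deep with rising, rubbing resistance, and my tilted grip is adding side load. I'll release it, since the gap holds the gauge upright, and push axially on the handle top with closed fingertips. That removes the side rub and gives a cleaner feel.

Run:
```python
from h import *
jaws.command_gripper(.045); s=st("open"); P=s["position"]
bot.move_l([.4851,-.101,.140],speed=.15); 
jaws.command_gripper(.0,strength=40)
p=vision.capture("wrist"); q=vision.capture("scene")
bot.goto([.4835,-.1065,.140],down(0))
for c,n in((p,"w"),(q,"s")):
    for l in("gauge_grip","gauge"):
        print(n,l,[(np.round(v["position"],1).tolist(),round(v["conf"],2),np.round(at_z(c,v["position"],.1 if "_" in l else .03),4).tolist()) for v in finder.place_of(c,l)[:2]])
st("above")
h=bot.move_l([.4835,-.1065,.112],speed=.03,until_force=4); s=st("touch%s"%h)
```

```text
open [ 0.4851 -0.101   0.0786] w 0.0448 F [0.7 0.5 0.6] M [-0.03  0.06  0.04] t 42.5
w gauge_grip [([209.9, 251.4], 0.88, [0.4839, -0.1073, 0.1])]
w gauge [([188.6, 240.7], 0.6, [0.4782, -0.1101, 0.03])]
s gauge_grip [([222.8, 253.1], 0.44, [0.4811, -0.1061, 0.1]), ([229.4, 253.4], 0.18, [0.4697, -0.0876, 0.1])]
s gauge [([237.4, 253.4], 0.63, [0.4857, -0.1135, 0.03])]
above [ 0.4828 -0.1061  0.1399] w -0.0002 F [-0.2  0.7  0.3] M [ 0.02 -0.01  0.02] t 44.1
touchFalse [ 0.4837 -0.1066  0.1122] w -0.0004 F [ 0.2  0.2 -1.1] M [-0.02 -0.03 -0.03] t 45.2
```

Run:
```python
from h import *
h=bot.move_l([.4835,-.1065,.1035],speed=.02,until_force=4); s=st("touch%s"%h)
```

```text
touchFalse [ 0.4835 -0.1065  0.1034] w 0.0002 F [ 0.6 -0.   0.1] M [ 0.04 -0.   -0.03] t 45.7
```

Run:
```python
from h import *
bot.move_l([.4835,-.135,.165],speed=.25); bot.pause(.1)
p=vision.capture("wrist"); q=vision.capture("scene"); P=np.array(bot.state()["position"])
np.savez("k.npz",P=P,**{k:p[k] for k in("img","fx","fy","cx","cy","extrinsics")})
for c,n in((p,"w"),(q,"s")):
    for l in("gauge_grip","gauge","clip_right","clip_middle"):
        print(n,l,[(np.round(v["position"],1).tolist(),round(v["conf"],2),np.round(at_z(c,v["position"],{"gauge_grip":.086,"gauge":.016}.get(l,.062)),4).tolist()) for v in finder.place_of(c,l)[:2]])
    f=finder.silhouettes(c,"gauge")
    for v in f[:2]: print(n,np.round(v["box"],0),v["conf"],cv2.minAreaRect(cv2.findNonZero(v["mask"].astype(np.uint8))))
print([np.round(proj(p,[.483,y,z]),0).tolist() for y,z in((-.092,.107),(-.122,.107),(-.092,.071),(-.092,.062))])
g=cv2.cvtColor(p["img"],cv2.COLOR_RGB2GRAY)
for r in range(120,215,6): print(r,g[r,225:285:2].tolist())
st("k")
```

```text
w gauge_grip [([160.6, 258.5], 0.92, [0.4831, -0.1093, 0.086]), ([150.2, 254.3], 0.71, [0.4795, -0.1002, 0.086])]
w gauge [([150.4, 256.5], 0.63, [0.4809, -0.1111, 0.016])]
w clip_right [([154.9, 257.2], 0.86, [0.4819, -0.1083, 0.062]), ([92.1, 258.6], 0.46, [0.4832, -0.0521, 0.062])]
w clip_middle [([92.1, 259.1], 0.56, [0.4836, -0.0521, 0.062]), ([20.7, 254.7], 0.23, [0.4799, 0.0045, 0.062])]
w [251. 141.  21.  49.] 0.82 ((260.0, 163.5), (45.0, 18.0), 90.0)
w [257.  82.   5.  20.] 0.47 ((258.0, 91.0), (20.0, 4.0), 90.0)
s gauge_grip [([220.2, 255.1], 0.64, [0.4871, -0.1266, 0.086]), ([259.9, 242.3], 0.21, [0.4523, -0.0029, 0.086])]
s gauge [([238.7, 250.2], 0.49, [0.4968, -0.115, 0.016])]
s clip_right [([231.5, 253.2], 0.84, [0.4828, -0.1083, 0.062])]
s clip_middle [([246.7, 239.3], 0.96, [0.4891, -0.0484, 0.062])]
s [247. 212.  10.  22.] 0.58 ((252.5, 223.0), (20.0, 9.0), 90.0)
[[144.0, 258.0], [181.0, 258.0], [139.0, 258.0], [137.0, 258.0]]
120 [102, 102, 98, 101, 100, 100, 99, 98, 99, 101, 100, 100, 97, 98, 102, 99, 96, 99, 97, 97, 100, 100, 101, 101, 100, 99, 98, 104, 106, 104]
[... 1600 characters left out ...]
[175, 176, 174, 173, 173, 173, 173, 175, 170, 173, 171, 175, 175, 173, 173, 175, 189, 195, 193, 194, 192, 192, 193, 195, 194, 194, 195, 195, 194, 194]
198 [163, 164, 166, 164, 162, 163, 161, 166, 166, 164, 168, 166, 165, 172, 182, 182, 180, 179, 180, 183, 180, 180, 179, 179, 180, 181, 180, 183, 182, 184]
204 [188, 186, 184, 181, 177, 172, 181, 191, 189, 190, 191, 192, 188, 193, 191, 196, 191, 193, 194, 193, 193, 194, 198, 195, 196, 194, 193, 199, 198, 198]
210 [187, 186, 186, 187, 186, 200, 207, 206, 206, 202, 200, 195, 194, 193, 191, 192, 194, 194, 194, 192, 192, 194, 195, 194, 195, 192, 190, 194, 196, 196]
k [ 0.4835 -0.135   0.165 ] w 0.0001 F [-0.4 -0.8  0.3] M [ 0.04  0.04 -0.01] t 46.9
```

The handle's image matches the gauge standing fully home in the right clip. It seems to have dropped there by itself on release, so that clip looks worn and the earlier resistance was my tilt jamming. I'll regrip it squarely and feel the drag on lifting to verify.

Run:
```python
from h import *
x,y=.4836,-.1085
jaws.command_gripper(.045)
bot.move_l([x,y,.11],speed=.25); bot.move_l([x,y,.067],speed=.12)
jaws.command_gripper(.005,strength=60); st("grip"); f0=np.array(bot.state()["force"])
for z in(.070,.075,.085):
    bot.move_l([x,y,z],speed=.04); s=bot.state(); print(np.round(s["position"],4),np.round(np.array(s["force"])-f0,1),round(s["time"],1),round(s["width"],4))
```

```text
grip [ 0.4832 -0.1089  0.0682] w 0.0125 F [-3.3 -0.3  5.4] M [-0.07  0.61  0.06] t 48.6
[ 0.4824 -0.1086  0.0696] [  1.8  -1.6 -10.1] 48.9 0.0127
[ 0.483  -0.1081  0.0755] [ 0.6  0.6 -5.9] 49.2 0.0124
[ 0.4842 -0.1087  0.0858] [ 0.7  1.3 -6. ] 49.6 0.0123
```

On lifting there was no drag, only the gauge's weight, so the right clip is worn. Next I'll probe the middle clip.

Run:
```python
from h import *
x,y=.4829,-.0506
bot.move_l([.4836,-.1085,.121],speed=.12)
bot.move_l([x,y,.121],speed=.15); st("over")
h=bot.move_l([x,y,.101],speed=.03,until_force=5); s=st("enter%s"%h)
if not h:
    h=bot.move_l([x,y,.0665],speed=.022,until_force=13); s=st("probe%s"%h)
```

```text
over [ 0.4828 -0.0508  0.1205] w 0.0129 F [-0.3 -0.2 -0.7] M [ 0.03  0.02 -0.03] t 50.5
enterFalse [ 0.483  -0.0506  0.1011] w 0.0125 F [ 0.  -0.5 -0.4] M [-0.    0.01  0.01] t 51.4
probeFalse [ 0.4819 -0.0506  0.067 ] w 0.0125 F [-3.3 -0.4  6.3] M [-0.02  0.92  0.06] t 53.1
```

It went through with a light drag and side force and reached floor height, so the middle clip is the good one. I'll seat it gently, release, back off and verify.

Run:
```python
from h import *
x,y=.4829,-.0506
h=bot.move_l([x,y,.0645],speed=.02,until_force=11); s=st("seat%s"%h)
jaws.command_gripper(.045); st("open")
bot.move_l([x,y,.14],speed=.2)
bot.move_l([x,y-.0265,.165],speed=.25); bot.pause(.1)
p=vision.capture("wrist"); g=cv2.cvtColor(p["img"],cv2.COLOR_RGB2GRAY)
m=(g[130:200,235:285]<65); ys,xs=np.nonzero(m); print("handle rows",ys.min()+130,ys.max()+130,"cols",xs.min()+235,xs.max()+235)
for zt in(.107,.111,.117): print(zt,[np.round(proj(p,[.483,-.051+a,zt+b]),1).tolist() for a,b in((.015,-.036),(-.015,0))])
st("end")
```

```text
seatFalse [ 0.4818 -0.0506  0.0646] w 0.0123 F [-2.9 -0.8  4.5] M [-0.06  0.96  0.08] t 53.3
open [ 0.4833 -0.0506  0.0645] w 0.0455 F [-0.6  0.2  0.6] M [ 0.02 -0.   -0.1 ] t 53.8
handle rows 142 184 cols 251 267
0.107 [[141.0, 259.6], [183.6, 259.6]]
0.111 [[141.5, 259.6], [184.9, 259.6]]
0.117 [[142.4, 259.6], [186.9, 259.6]]
end [ 0.4816 -0.0762  0.1633] w 0.0447 F [-0.8  0.4 -0.1] M [-0.03  0.01  0.01] t 54.7
```

Force stayed at drag level while seating, so floor contact isn't certain. I'll make sure with a gentle press on the handle top.

Run:
```python
from h import *
x,y=.4832,-.0520
jaws.command_gripper(.0,strength=30)
bot.move_l([x,y,.125],speed=.2)
h=bot.move_l([x,y,.092],speed=.03,until_force=10); s=st("press%s"%h)
```

```text
pressFalse [ 0.4834 -0.0521  0.0922] w 0.0 F [ 0.2 -0.1 -0.3] M [ 0.05 -0.04  0.05] t 56.9
```

Run:
```python
from h import *
x,y=.4832,-.0520
h=bot.move_l([x,y,.077],speed=.04,until_force=8); s=st("press%s"%h)
p=vision.capture("scene"); 
for l in("gauge","gauge_grip"): print(l,[(np.round(v["position"],1).tolist(),round(v["conf"],2)) for v in finder.place_of(p,l)[:2]], np.round(proj(p,[.483,-.051,.016 if l=="gauge" else .086]),1),np.round(proj(p,[.483,-.109,.016 if l=="gauge" else .086]),1))
```

```text
pressFalse [ 0.4833 -0.0521  0.077 ] w 0.0001 F [-0.7 -0.6  3.4] M [-0.08  0.12  0.  ] t 57.4
gauge [([257.3, 243.3], 0.49)] [257.7 242.5] [242.2 253.5]
gauge_grip [([239.2, 244.3], 0.46), ([230.4, 253.9], 0.38)] [241.  241.6] [225.3 253.1]
```

Run:
```python
from h import *
x,y=.4832,-.0520
h=bot.move_l([x,y,.072],speed=.02,until_force=9); s=st("press%s"%h)
h=bot.move_l([x,y,.12],speed=.2)
h=bot.move_l([x,y-.0257,.165],speed=.25)
p=vision.capture("wrist"); g=cv2.cvtColor(p["img"],cv2.COLOR_RGB2GRAY)
m=(g[130:200,235:285]<65); ys,xs=np.nonzero(m); print("handle rows",ys.min()+130,ys.max()+130,"cols",xs.min()+235,xs.max()+235)
for zt in(.107,.117): print(zt,[np.round(proj(p,[.483,-.051+a,zt+b]),1).tolist() for a,b in((.015,-.036),(-.015,0))])
st("end")
```

```text
pressTrue [ 0.4843 -0.0524  0.0737] w 0.0 F [-0.6 -0.5  5.1] M [-0.03  0.15  0.04] t 57.8
handle rows 139 199 cols 246 262
0.107 [[138.9, 257.5], [181.2, 257.5]]
0.117 [[140.2, 257.5], [184.5, 257.5]]
end [ 0.4821 -0.0773  0.1636] w -0.0001 F [ 0.1 -1.   0.4] M [-0.03  0.04 -0.03] t 58.6
```

Run:
```python
from h import *
x,y=.4832,-.0520
bot.move_l([x,y,.09],speed=.2); bot.move_l([x,y,.0765],speed=.06); st("a")
h=bot.move_l([x,y,.0735],speed=.03,until_force=17); st("b%s"%h)
h=bot.move_l([x,y,.0715],speed=.03,until_force=17); st("c%s"%h)
bot.move_l([x,y,.14],speed=.25); bot.move_l([x,y-.03,.17],speed=.25); st("end")
```

```text
a [ 0.4831 -0.0522  0.0765] w -0.0001 F [0.3 0.3 0.2] M [ 0.02 -0.01  0.02] t 59.5
bFalse [ 0.4836 -0.0522  0.0737] w 0.0001 F [ 0.9  0.1 -0.6] M [-0.03 -0.1  -0.02] t 59.8
cFalse [ 0.4851 -0.0525  0.0735] w 0.0001 F [-0.5  0.1 11.9] M [ 0.02  0.13 -0.03] t 60.0
end [ 0.4829 -0.0823  0.1694] w 0.0 F [-1.1  0.1 -0.1] M [-0.03  0.01 -0.01] t 60.8
```

The second press met a hard stop, with no travel at 12 N, after the first press had moved the gauge about 3 mm. It is home on the floor, so I'm handing in.

```bash
python3 -c "
from h import *
print(bot.hand_in())"
```

```text
the job is handed in; nothing more can be done
None
```

I handed the job in at about 61 s with the gauge released in the middle clip, which I judged good: it took the blade with a light drag and side force, and a 12 N press on the handle met a hard stop. The right clip was worn (no drag), the left was never probed, and an early sideways exit from the stand tilted the gauge in the grip, so I re-squared it on the table.

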